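# Index the carving turntable three clicks and hold it

## Robot

A 7-joint arm with a two-finger parallel gripper is mounted at the origin on the work surface. World frame = base frame: x ahead of the robot, y to its left, z up, the work surface at z = 0. Lengths are in mm, angles in rad, forces in N, time in s.
With the tool pointing down it reaches from about 425 to 825 mm from the base axis. Payload 3.6 kg.
Tool frame: the origin (TCP) lies at the very end of the fingers, on their centre line; the grasp point (between the pads) lies 19 mm behind it; z points along the fingers, y is the line along which they close (so a half turn about z gives the same grasp; the last joint's range is limited). The gripper opens to 85 mm and grips with 20 to 120 N. Pads are 22 mm wide; open, the fingers measure 114 mm over their backs; the gripper's body (76 mm by 85 mm) begins 54 mm behind the grasp point. The pads swing forward as they close: fully open they stand 13 mm farther back than shut.
Start: joints at [-0.026, 0.615, -0.013, 1.423, 0.008, 1.103, -0.04], TCP at [649.971, 0.023, 231.297] pointing down, gripper open.
Joint ranges: [-3.12, 3.12], [-0.3, 2.06], [-1.34, 1.32], [0.26, 2.42], [-1.36, 4.5], [0.01, 1.98], [-2.84, 2.84]. Speed limits (rad/s): [2.79, 2.79, 3.14, 3.14, 3.14, 3.14, 3.14].

## Interface

Orientations are given as a unit quaternion [x, y, z, w].
In Python, from bench import r gives the robot as it stands.
- The arm moves only by the shell command python3 -m inch 'ROWS' [OPENING] [FORCE]. ROWS is JSON, a list of rows, each an object with "delta_pos": the shift along the tool's x, y, z in units of 250 mm (1.0 is 250 mm), a list of three; "turn": the turn about the tool's z in units of pi/2 rad (1.0 is pi/2 rad). In form: [{"delta_pos": [tx, ty, tz], "turn": turn}, ...]. A call has 1 to 5 rows; each row is the pose to reach, as a shift and turn from the pose commanded when the call began, along the tool's axes at that moment; what a row does not reach only later rows make up. A row lasts 1/8 s, in which the tool goes at most 62.5 mm and 10.7 degrees, less where a joint would pass 70% of its speed; a pose out of reach is approached as far as the arm can. A call with a number of a shift or a turn outside -1 to 1 is refused whole. A call with a gripper value outside its range is refused whole. OPENING is the opening, from 0 (shut) to 1 (fully open), set as the call begins (- or left out, the last holds). The fingers move at their own pace and stop on an object; FORCE is the grip in N (left out, the last holds). Time passes only in rows, so rows that repeat a pose let the fingers close. It gives the time, the measured TCP pose, the force, the opening and the grip force at its end, in the units of the state.
- r.sense(): the state, without advancing time (a new reading comes with each control period).
- r.camera(name): name is "scene" or "side" or "wrist"; returns a dict with "frame" (480x640x3 uint8, blue, green, red), "fx", "fy", "cx", "cy" (pixels), "cam_to_world" (4x4, takes a point from camera to world coordinates); the wrist camera has in their place "tool_from_camera" (4x4, takes a point from camera to tool coordinates, whose origin is the TCP and whose axes are the flange's). Camera axes: x right, y up, looking along -z (the intrinsics and any distortion apply to the point x, -y, -z); pixel columns grow to the right and rows downward; lengths in mm; the calibration is good to about 2 mm. A picture is of the moment at which its call begins: read the wrist's pose just before it. There is no depth.
- r.finish_job(): hands the job in; it is judged then, once.
The state is a dict: "clock": time; "qpos": joint angles; "joint_vel": joint speeds; "effort": joint torques, N m; "tcp_pos": TCP position; "ee_rot": TCP orientation; "ft_force": force on the tool from outside, world axes, zero at the start; "ft_torque": the same for the moment, N m; "finger_gap": finger opening in mm; "finger_force": force on a finger pad.
Only numpy, scipy, OpenCV 4.12 (cv2) and the standard library are available. Lean on these libraries where they do the work, as an engineer would, in place of code of your own. Each camera call takes 0.05 s, during which the arm holds its last target. There are 200 camera calls.

## Task

Advance the carving turntable by exactly three clicks: swing its lever by the upright wooden handle, counter-clockwise seen from above, and count the clicks you feel; do not push on over the fourth. Finish while still holding the handle steady on the third click with the fingers, because a spring swings the lever back if it is let go. Leave the mallet and the two gouges lying beside it alone.

Things in the scene. Friction and masses are not known exactly. Their poses are not given: they have to be found in the camera images.
- handle: upright turned wooden handle, 20 mm diameter, 72 mm tall (46 to 118 mm above the bench), turning freely on its pin at the outer end of the turntable's steel lever bar, 160 mm from the axis; origin at its centre. Inside of it and lower: carved plate, 190 mm diameter, top 71 mm high; grey base, 280 mm diameter, 26 mm high
- axis (a point): point on the turntable's vertical turning axis, at the carved plate's centre, 70 mm above the bench. The turntable is fixed to the bench at varying places and headings; the handle starts on its robot side
- lever (a joint): angle of the lever with plate and handle, rad: 0 at the stop where it starts, growing counter-clockwise from above, end stop 1.38. A spring pushes the handle back with about 6.3 N at 0 and 8.7 N at 1.1 rad, everywhere stronger than the clicks: the lever never stays by itself
- click_block: steel click block, 32 x 36 x 34 mm, fixed at a varying place on the base's rim opposite the lever; origin on the axis at bench height, +x outwards through the block. A = how far the lever is counter-clockwise of the direction opposite the block; it starts at 0 to -0.28 rad. Clicks come at A = 0.131, 0.393, 0.654, 0.916 rad (15 degrees, 42 mm of handle travel, apart); third click's rest 0.785
- plunger (a point): centre of the click block's sprung plunger, 43 mm above the bench, 80 mm from the axis; it rides over hidden teeth. Pushing the handle slowly, the resistance jumps to 3 to 4 N above the spring's about 0.07 rad before each click, falls, crosses the spring's at the click, dips 1 to 2 N below it 0.07 rad after, and midway between clicks is the spring's alone
- mallet: turned wooden carver's mallet lying on the bench, 240 mm long, head 80 mm diameter; bystander, origin on the bench under the head's handle end, +x towards the head
- gouge_a: wood gouge lying on the bench, handle 110 x 20 x 18 mm, blade 110 mm; bystander, origin on the bench under the ferrule, +x towards the blade
- gouge_b: wood gouge lying on the bench, handle 130 x 20 x 18 mm, blade 110 mm; bystander, origin on the bench under the ferrule, +x towards the blade
- bar (a point): outer end of the flat steel lever bar (22 mm wide, 10 mm thick), under the handle, 41 mm above the bench; its -x points from the turntable's axis outwards along the lever. Moves with the lever

How it is judged:
By the outcome, as a careful person would: the job done as asked, in the order asked, and still so for the second after the job is handed in, while the arm keeps its last pose, push and grip.
It also fails if it takes over 67 s, if anything falls off the work surface, if the arm or the gripper's body presses on something with over 40 N, if the wrist force passes 120 N, or if a joint passes its speed limit or range.

## Working session

There is one attempt and no reset: what is moved stays moved. The work goes in short steps, Python scripts to look and compute and a shell command to move; the robot and the scene stay as the last step left them, time stands still between calls to the robot, and variables do not carry over. Pictures are saved under pics/ and viewed, at most 10 in all, crops included, and the job is handed in when it is done.

```bash
ls; mkdir -p pics; python3 - <<'E'
from bench import r
import cv2
s=r.sense();print(s)
for n in("scene","side"):
    c=r.camera(n);cv2.imwrite(f"pics/{n}0.png",c["frame"]);print(n,c["fx"],c["fy"],c["cx"],c["cy"],c["cam_to_world"],[k for k in c])
E
```

```text
pics
{'clock': 0.0, 'qpos': array([-0.02652099,  0.61592137, -0.01263799,  1.42493257,  0.00809762,
        1.10336906, -0.04040776]), 'joint_vel': array([-0.00072407,  0.00166375, -0.00054178, -0.00135753,  0.00095014,
        0.00048366,  0.0007838 ]), 'effort': array([ 1.38264377e-04, -4.69217670e+01,  2.59523503e-01, -1.71036780e+01,
        1.00907375e-02,  9.80606623e-03,  4.10031795e-07]), 'tcp_pos': array([6.49228802e+02, 3.51222824e-02, 2.30125511e+02]), 'ee_rot': array([ 0.70707205,  0.70714034, -0.0009204 , -0.00090417]), 'ft_force': array([-0.91388719, -0.12426926, -0.06503581]), 'ft_torque': array([ 0.00529153, -0.07668057, -0.00065179]), 'finger_force': 0.0, 'finger_gap': 85.42539981729611}
scene 446.24135626755304 446.24135626755304 318.12820785191974 234.68685786864518 [[ 6.82000869e-01 -5.66739888e-01  4.62256114e-01  1.06172195e+03]
 [ 7.31276787e-01  5.37469226e-01 -4.19953678e-01 -4.33020290e+02]
 [-1.04439357e-02  6.24445939e-01  7.80998203e-01  8.29696527e+02]
 [ 0.00000000e+00  0.00000000e+00  0.00000000e+00  1.00000000e+00]] ['frame', 'fx', 'fy', 'cx', 'cy', 'cam_to_world']
side 502.69682190219027 502.69682190219027 312.8456051299555 244.13743148759397 [[-7.63421316e-01  4.40431200e-01 -4.72449205e-01  6.21232817e+01]
 [-6.45763240e-01 -5.05358432e-01  5.72365874e-01  6.70361283e+02]
 [ 1.33315992e-02  7.42046638e-01  6.70215678e-01  8.81830831e+02]
 [ 0.00000000e+00  0.00000000e+00  0.00000000e+00  1.00000000e+00]] ['frame', 'fx', 'fy', 'cx', 'cy', 'cam_to_world']
```

View pics/scene0.png

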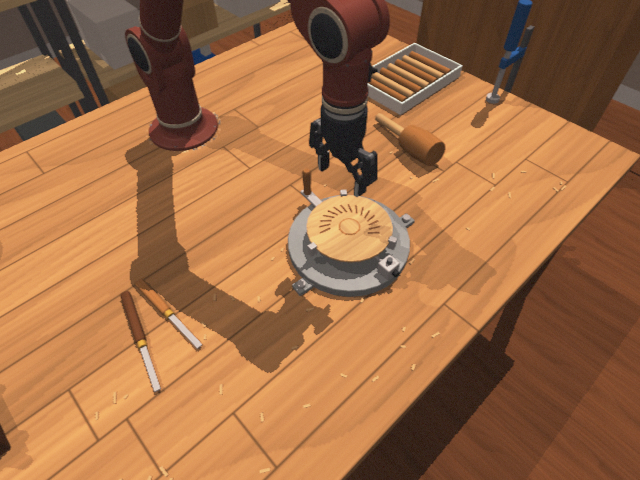

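View pics/side0.png

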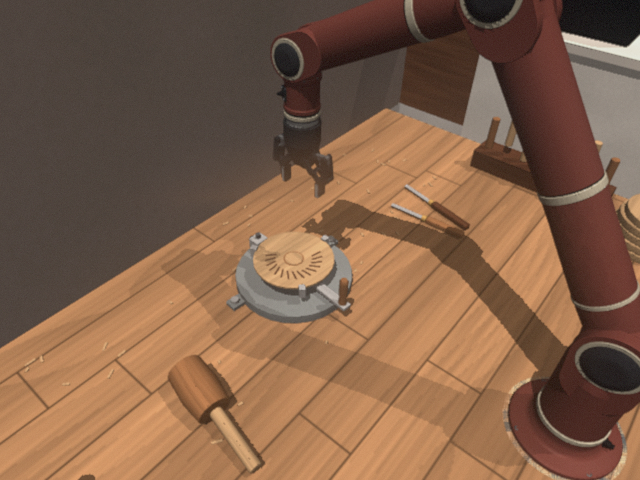

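The scene view shows the plate centre at about (349,227), the handle from (307,172) to (308,193) and the click block at about (390,263). The side view shows the plate at (293,258), the handle from (344,281) to (345,303) and the block at about (257,240). The mallet and gouges are well clear of the sweep. I'll zoom in on both views in one composite for accuracy.

```bash
python3 - <<'E'
import cv2,numpy as np
a=cv2.imread("pics/scene0.png")[160:310,280:420];b=cv2.imread("pics/side0.png")[220:330,225:365]
b=cv2.copyMakeBorder(b,0,40,0,0,cv2.BORDER_CONSTANT)
o=[cv2.resize(i,None,fx=2.85,fy=2.85,interpolation=cv2.INTER_CUBIC) for i in (a,b)]
cv2.imwrite("pics/zoom.png",np.hstack(o));print(np.hstack(o).shape)
E
```

```text
(428, 798, 3)
```

View pics/zoom.png

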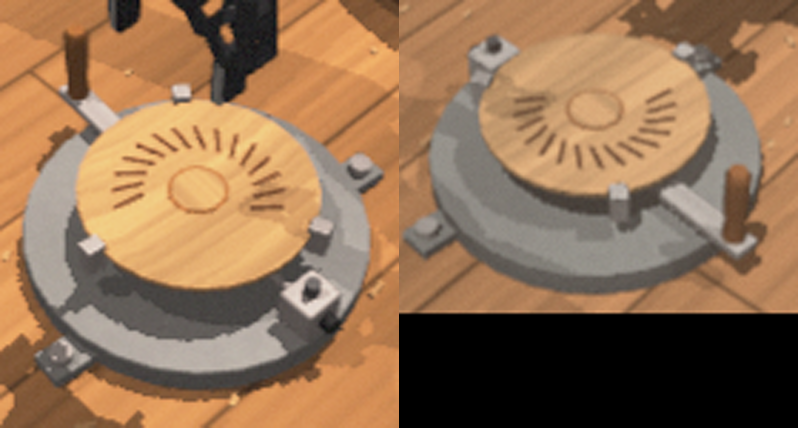

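The zoom gives these original-pixel positions:

| Feature | Scene view | Side view |
|---|---|---|
| Plate ring | (349.5,226.3) | (293.8,258.6) |
| Handle top | (306.3,171.9) | (343.9,280.4) |
| Handle foot | (307.7,192.6) | (343.2,303.5) |
| Block top | (389.1,262.1) | (258,237.5) |

```bash
cat > geo.py <<'E'
import numpy as np
from scipy.optimize import least_squares
def proj(c,p):
    q=np.linalg.inv(c["cam_to_world"])@np.r_[p,1]
    return np.array([c["cx"]+c["fx"]*q[0]/-q[2],c["cy"]+c["fy"]*-q[1]/-q[2]])
E
python3 - <<'E'
from geo import *
from bench import r
C=[r.camera("scene"),r.camera("side")]
px=dict(plate=[(349.5,226.3),(293.8,258.6)],top=[(306.3,171.9),(343.9,280.4)],bot=[(307.7,192.6),(343.2,303.5)],blk=[(389.1,262.1),(258,237.5)])
for k,v in px.items():
    f=lambda p:np.ravel([proj(c,p)-u for c,u in zip(C,v)])
    s=least_squares(f,[600,0,50]);print(k,s.x.round(1),s.fun.round(1))
def f(q):
    x,y,a,b,rb=q;ax=np.array([x,y]);u=lambda t:np.array([np.cos(t),np.sin(t)])
    h=ax+160*u(a);P=dict(plate=[*ax,71],top=[*h,118],bot=[*h,46],blk=[*(ax+rb*u(b)),60])
    return np.ravel([proj(c,P[k])-w for k in px for c,w in zip(C,px[k])])
s=least_squares(f,[700,0,3,0,110]);print(s.x.round(3),s.fun.round(1))
x,y,a,b,rb=s.x
print("handle",x+160*np.cos(a),y+160*np.sin(a),"A0",(a-b-np.pi+np.pi)%(2*np.pi)-np.pi)
E
```

```text
plate [639.3  43.1  66.4] [-0.7 -0.  -0.8  0. ]
top [481.3  58.8 113. ] [-0.5 -0.1 -0.5  0.1]
bot [479.1  60.2  41.9] [-1.2 -0.2 -1.1  0.1]
blk [761.6  38.8  58.8] [-0.5  0.  -0.6 -0. ]
[ 6.39312e+02  4.30190e+01  3.03500e+00 -3.60000e-02  1.22356e+02] [-0.7 -1.3 -0.8 -1.4 -0.6 -2.1 -0.3 -1.  -1.  -1.  -1.4 -1.4 -0.4 -0.3
 -0.6 -0.4]
handle 480.21330051584414 59.97831687207763 A0 -0.07002679970020509
```

```bash
python3 -m inch '[{"delta_pos":[0.08,-0.22,0.1],"turn":0.1},{"delta_pos":[0.16,-0.45,0.2],"turn":0.2},{"delta_pos":[0.24,-0.676,0.3],"turn":0.3},{"delta_pos":[0.24,-0.676,0.3],"turn":0.4},{"delta_pos":[0.24,-0.676,0.3],"turn":0.4}]' 1
python3 -m inch '[{"delta_pos":[0,0,0],"turn":0.1},{"delta_pos":[0,0,0],"turn":0.2},{"delta_pos":[0,0,0],"turn":0.3},{"delta_pos":[0,0,0],"turn":0.4},{"delta_pos":[0,0,0],"turn":0.4}]'
python3 - <<'E'
from bench import r
import cv2,numpy as np
from scipy.spatial.transform import Rotation as R
s=r.sense();c=r.camera("wrist");cv2.imwrite("pics/w1.png",c["frame"])
print(s["tcp_pos"],s["ee_rot"],s["ft_force"],s["qpos"])
T=np.eye(4);T[:3,:3]=R.from_quat(s["ee_rot"]).as_matrix();T[:3,3]=s["tcp_pos"]
c["cam_to_world"]=T@c["tool_from_camera"]
from geo import proj
print(proj(c,[480.2,60,118]),proj(c,[480.2,60,46]),proj(c,[639.3,43,71]),c["tool_from_camera"].round(3).tolist(),c["fx"],c["cx"],c["cy"])
E
```

```text
clock: 0.82
tcp_pos: [480.4, 60.5, 156.2]
ee_rot: [0.89, 0.455, -0.0, -0.0]
ft_force: [0.5, -0.0, 0.1]
finger_gap: 85.0
finger_force: 0.0
clock: 1.45
tcp_pos: [482.7, 59.8, 156.8]
ee_rot: [0.987, 0.158, 0.001, 0.0]
ft_force: [-0.5, -0.3, -0.0]
finger_gap: 85.2
finger_force: 0.0
[482.70909834  59.78001492 156.76893177] [9.87418164e-01 1.58126295e-01 1.13855196e-03 3.83887520e-04] [-0.48491781 -0.28941376 -0.03563997] [-0.39713142  0.48011308  0.32854617  1.98687199 -0.23032889  0.70761794
 -1.18072858]
[313.05753826 281.65106465] [313.73395606 236.37914257] [443.31875094 -21.45862459] [[0.0, 0.945, 0.327, 84.228], [1.0, 0.0, -0.001, 0.589], [-0.001, 0.327, -0.945, -142.752], [0.0, 0.0, 0.0, 1.0]] 390.48153303410476 316.58822101353314 237.85139799055355
```

View pics/w1.png

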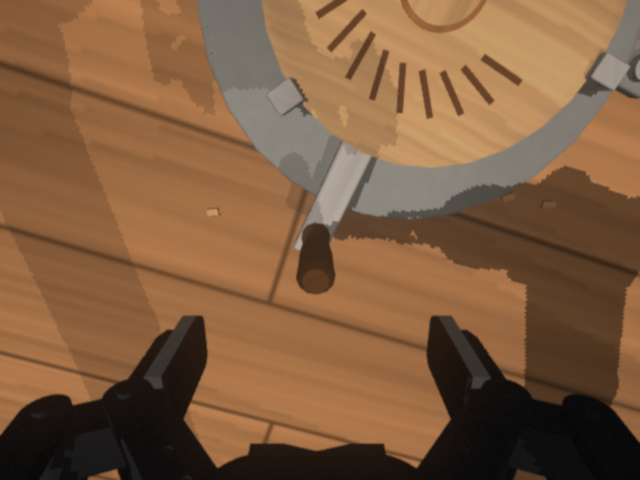

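The wrist view puts the handle top at about (316,275), against a predicted (313,282). It sits centred between the fingers and only about 1 mm off the TCP, so I'll go straight down and grip.

```bash
python3 -m inch '[{"delta_pos":[0,0,0.1],"turn":0},{"delta_pos":[0,0,0.2],"turn":0},{"delta_pos":[0,0,0.28],"turn":0},{"delta_pos":[0,0,0.34],"turn":0},{"delta_pos":[0,0,0.34],"turn":0}]' 1
python3 -m inch '[{"delta_pos":[0,0,0],"turn":0},{"delta_pos":[0,0,0],"turn":0},{"delta_pos":[0,0,0],"turn":0},{"delta_pos":[0,0,0],"turn":0},{"delta_pos":[0,0,0],"turn":0}]' 0 60
python3 -m inch '[{"delta_pos":[0,0,0],"turn":0},{"delta_pos":[0,0,0],"turn":0},{"delta_pos":[0,0,0],"turn":0},{"delta_pos":[0,0,0],"turn":0},{"delta_pos":[0,0,0],"turn":0}]' 0 60
```

```text
clock: 2.12
tcp_pos: [480.8, 59.8, 70.6]
ee_rot: [0.988, 0.157, -0.001, -0.0]
ft_force: [0.4, -0.5, 0.4]
finger_gap: 85.1
finger_force: 0.0
clock: 2.75
tcp_pos: [481.2, 60.0, 71.8]
ee_rot: [0.988, 0.156, 0.0, -0.0]
ft_force: [-1.1, -0.5, 5.6]
finger_gap: 19.0
finger_force: 58.4
clock: 3.38
tcp_pos: [481.2, 60.0, 71.8]
ee_rot: [0.988, 0.156, 0.0, -0.0]
ft_force: [0.1, -0.2, 6.3]
finger_gap: 18.7
finger_force: 58.4
```

```bash
cat > tab.py <<'E'
import numpy as np
u=lambda t:np.array([np.cos(t),np.sin(t)])
X=u(np.radians(18));Y=u(np.radians(-72));a=3.035
th=np.arange(0,1.0,.04)
for t in th:
    d=160*(u(a+t+.04)-u(a+t))/250
    print(f"{t+.04:.2f} inc {d@X:.4f} {d@Y:.4f}  abs {(160*(u(a+t+.04)-u(a))+[481.2,60]).round(1)} tang {u(a+t+.04+np.pi/2).round(2)}")
E
python3 tab.py
```

```text
0.04 inc -0.0100 0.0236  abs [480.6  53.6] tang [-0.07 -1.  ]
0.08 inc -0.0090 0.0240  abs [480.3  47.2] tang [-0.03 -1.  ]
0.12 inc -0.0081 0.0243  abs [480.3  40.8] tang [ 0.01 -1.  ]
0.16 inc -0.0071 0.0246  abs [480.5  34.4] tang [ 0.05 -1.  ]
0.20 inc -0.0061 0.0249  abs [481.   28.1] tang [ 0.09 -1.  ]
0.24 inc -0.0051 0.0251  abs [481.7  21.7] tang [ 0.13 -0.99]
0.28 inc -0.0041 0.0253  abs [482.7  15.4] tang [ 0.17 -0.99]
0.32 inc -0.0031 0.0254  abs [483.9   9.1] tang [ 0.21 -0.98]
0.36 inc -0.0021 0.0255  abs [485.4   2.9] tang [ 0.25 -0.97]
0.40 inc -0.0010 0.0256  abs [487.1  -3.3] tang [ 0.29 -0.96]
0.44 inc -0.0000 0.0256  abs [489.1  -9.4] tang [ 0.33 -0.94]
0.48 inc 0.0010 0.0256  abs [491.3 -15.4] tang [ 0.36 -0.93]
0.52 inc 0.0020 0.0255  abs [493.8 -21.3] tang [ 0.4  -0.92]
0.56 inc 0.0030 0.0254  abs [496.5 -27.1] tang [ 0.44 -0.9 ]
0.60 inc 0.0041 0.0253  abs [499.4 -32.8] tang [ 0.47 -0.88]
0.64 inc 0.0051 0.0251  abs [502.5 -38.4] tang [ 0.51 -0.86]
0.68 inc 0.0061 0.0249  abs [505.9 -43.8] tang [ 0.54 -0.84]
0.72 inc 0.0071 0.0246  abs [509.5 -49.1] tang [ 0.58 -0.82]
0.76 inc 0.0080 0.0243  abs [513.2 -54.3] tang [ 0.61 -0.79]
0.80 inc 0.0090 0.0240  abs [517.2 -59.3] tang [ 0.64 -0.77]
0.84 inc 0.0100 0.0236  abs [521.4 -64.1] tang [ 0.67 -0.74]
0.88 inc 0.0109 0.0232  abs [525.8 -68.8] tang [ 0.7  -0.72]
0.92 inc 0.0118 0.0227  abs [530.4 -73.3] tang [ 0.73 -0.69]
0.96 inc 0.0127 0.0222  abs [535.1 -77.6] tang [ 0.75 -0.66]
1.00 inc 0.0136 0.0217  abs [540.  -81.7] tang [ 0.78 -0.63]
```

```bash
f(){ grep -E "tcp_pos|ft_force"; }
python3 -m inch '[{"delta_pos":[-0.01,0.0236,0],"turn":0},{"delta_pos":[-0.01,0.0236,0],"turn":0},{"delta_pos":[-0.01,0.0236,0],"turn":0},{"delta_pos":[-0.01,0.0236,0],"turn":0}]'|f
python3 -m inch '[{"delta_pos":[-0.009,0.024,0],"turn":0},{"delta_pos":[-0.009,0.024,0],"turn":0},{"delta_pos":[-0.009,0.024,0],"turn":0},{"delta_pos":[-0.009,0.024,0],"turn":0}]'|f
python3 -m inch '[{"delta_pos":[-0.008,0.0243,0],"turn":0},{"delta_pos":[-0.008,0.0243,0],"turn":0},{"delta_pos":[-0.008,0.0243,0],"turn":0},{"delta_pos":[-0.008,0.0243,0],"turn":0}]'|f
```

```text
tcp_pos: [480.9, 57.4, 71.8]
ft_force: [-0.9, 6.4, 5.1]
tcp_pos: [480.5, 51.0, 71.8]
ft_force: [-1.1, 5.5, 5.7]
tcp_pos: [480.2, 44.6, 71.8]
ft_force: [-2.0, 6.4, 5.6]
```

```bash
f(){ grep -E "tcp_pos|ft_force"; }
python3 -m inch '[{"delta_pos":[-0.007,0.0246,0],"turn":0},{"delta_pos":[-0.007,0.0246,0],"turn":0},{"delta_pos":[-0.007,0.0246,0],"turn":0},{"delta_pos":[-0.007,0.0246,0],"turn":0}]'|f
python3 -m inch '[{"delta_pos":[-0.006,0.0249,0],"turn":0},{"delta_pos":[-0.006,0.0249,0],"turn":0},{"delta_pos":[-0.006,0.0249,0],"turn":0},{"delta_pos":[-0.006,0.0249,0],"turn":0}]'|f
python3 -m inch '[{"delta_pos":[-0.005,0.0251,0],"turn":0},{"delta_pos":[-0.005,0.0251,0],"turn":0},{"delta_pos":[-0.005,0.0251,0],"turn":0},{"delta_pos":[-0.005,0.0251,0],"turn":0}]'|f
python3 -m inch '[{"delta_pos":[-0.004,0.0253,0],"turn":0},{"delta_pos":[-0.004,0.0253,0],"turn":0},{"delta_pos":[-0.004,0.0253,0],"turn":0},{"delta_pos":[-0.004,0.0253,0],"turn":0}]'|f
python3 -m inch '[{"delta_pos":[-0.003,0.0254,0],"turn":0},{"delta_pos":[-0.003,0.0254,0],"turn":0},{"delta_pos":[-0.003,0.0254,0],"turn":0},{"delta_pos":[-0.003,0.0254,0],"turn":0}]'|f
```

```text
tcp_pos: [480.2, 39.1, 71.8]
ft_force: [-1.6, 8.5, 5.4]
tcp_pos: [480.5, 32.4, 71.8]
ft_force: [-1.8, 7.1, 7.5]
tcp_pos: [481.2, 24.9, 71.7]
ft_force: [-2.4, 6.1, 8.1]
tcp_pos: [482.0, 18.5, 71.7]
ft_force: [-2.0, 5.9, 7.2]
tcp_pos: [483.0, 12.6, 71.8]
ft_force: [-2.5, 5.3, 9.0]
```

```bash
f(){ grep -E "tcp_pos|ft_force"; }
python3 -m inch '[{"delta_pos":[-0.002,0.0255,0],"turn":0},{"delta_pos":[-0.002,0.0255,0],"turn":0},{"delta_pos":[-0.002,0.0255,0],"turn":0},{"delta_pos":[-0.002,0.0255,0],"turn":0}]'|f
python3 -m inch '[{"delta_pos":[-0.0005,0.0128,0],"turn":0},{"delta_pos":[-0.0005,0.0128,0],"turn":0},{"delta_pos":[-0.0005,0.0128,0],"turn":0}]'|f
python3 -m inch '[{"delta_pos":[-0.0005,0.0128,0],"turn":0},{"delta_pos":[-0.0005,0.0128,0],"turn":0},{"delta_pos":[-0.0005,0.0128,0],"turn":0}]'|f
python3 -m inch '[{"delta_pos":[0,0.0128,0],"turn":0},{"delta_pos":[0,0.0128,0],"turn":0},{"delta_pos":[0,0.0128,0],"turn":0}]'|f
python3 -m inch '[{"delta_pos":[0,0.0128,0],"turn":0},{"delta_pos":[0,0.0128,0],"turn":0},{"delta_pos":[0,0.0128,0],"turn":0}]'|f
python3 -m inch '[{"delta_pos":[0.0005,0.0128,0],"turn":0},{"delta_pos":[0.0005,0.0128,0],"turn":0},{"delta_pos":[0.0005,0.0128,0],"turn":0}]'|f
```

```text
tcp_pos: [484.2, 6.7, 71.7]
ft_force: [-2.8, 6.2, 8.4]
tcp_pos: [485.0, 3.6, 71.7]
ft_force: [-2.9, 6.0, 8.2]
tcp_pos: [485.8, 0.6, 71.7]
ft_force: [-2.9, 5.9, 9.1]
tcp_pos: [486.2, -1.2, 71.7]
ft_force: [-3.8, 8.2, 10.3]
tcp_pos: [486.9, -3.5, 71.7]
ft_force: [-4.4, 9.1, 10.1]
tcp_pos: [488.3, -7.9, 71.7]
ft_force: [-3.9, 6.3, 10.3]
```

```bash
f(){ grep -E "tcp_pos|ft_force"; }
python3 -m inch '[{"delta_pos":[0.001,0.0256,0],"turn":0},{"delta_pos":[0.001,0.0256,0],"turn":0},{"delta_pos":[0.001,0.0256,0],"turn":0},{"delta_pos":[0.001,0.0256,0],"turn":0}]'|f
python3 -m inch '[{"delta_pos":[0.002,0.0255,0],"turn":0},{"delta_pos":[0.002,0.0255,0],"turn":0},{"delta_pos":[0.002,0.0255,0],"turn":0},{"delta_pos":[0.002,0.0255,0],"turn":0}]'|f
python3 -m inch '[{"delta_pos":[0.003,0.0254,0],"turn":0},{"delta_pos":[0.003,0.0254,0],"turn":0},{"delta_pos":[0.003,0.0254,0],"turn":0},{"delta_pos":[0.003,0.0254,0],"turn":0}]'|f
python3 -m inch '[{"delta_pos":[0.004,0.0253,0],"turn":0},{"delta_pos":[0.004,0.0253,0],"turn":0},{"delta_pos":[0.004,0.0253,0],"turn":0},{"delta_pos":[0.004,0.0253,0],"turn":0}]'|f
python3 -m inch '[{"delta_pos":[0.005,0.0252,0],"turn":0},{"delta_pos":[0.005,0.0252,0],"turn":0},{"delta_pos":[0.005,0.0252,0],"turn":0},{"delta_pos":[0.005,0.0252,0],"turn":0}]'|f
python3 -m inch '[{"delta_pos":[0.003,0.0125,0],"turn":0},{"delta_pos":[0.003,0.0125,0],"turn":0},{"delta_pos":[0.003,0.0125,0],"turn":0}]'|f
python3 -m inch '[{"delta_pos":[0.003,0.0124,0],"turn":0},{"delta_pos":[0.003,0.0124,0],"turn":0},{"delta_pos":[0.003,0.0124,0],"turn":0}]'|f
```

```text
tcp_pos: [490.9, -15.2, 71.7]
ft_force: [-3.3, 5.6, 9.4]
tcp_pos: [493.3, -21.1, 71.7]
ft_force: [-2.0, 5.5, 9.9]
tcp_pos: [496.0, -26.9, 71.7]
ft_force: [-4.0, 5.2, 9.4]
tcp_pos: [498.5, -31.9, 71.7]
ft_force: [-4.4, 6.8, 10.1]
tcp_pos: [501.6, -37.5, 71.7]
ft_force: [-4.3, 5.8, 10.7]
tcp_pos: [502.6, -39.3, 71.7]
ft_force: [-6.2, 7.1, 10.5]
tcp_pos: [503.8, -41.4, 71.7]
ft_force: [-5.6, 9.0, 13.0]
```

```bash
f(){ grep -E "clock|tcp_pos|ft_force|gap"; }
python3 -m inch '[{"delta_pos":[0.0035,0.0123,0],"turn":0},{"delta_pos":[0.0035,0.0123,0],"turn":0},{"delta_pos":[0.0035,0.0123,0],"turn":0}]'|f
python3 -m inch '[{"delta_pos":[0.0075,0.0245,0],"turn":0},{"delta_pos":[0.0075,0.0245,0],"turn":0},{"delta_pos":[0.0075,0.0245,0],"turn":0},{"delta_pos":[0.0075,0.0245,0],"turn":0}]'|f
python3 -m inch '[{"delta_pos":[0.0085,0.0242,0],"turn":0},{"delta_pos":[0.0085,0.0242,0],"turn":0},{"delta_pos":[0.0085,0.0242,0],"turn":0},{"delta_pos":[0.0085,0.0242,0],"turn":0}]'|f
python3 -m inch '[{"delta_pos":[0.0095,0.0238,0],"turn":0},{"delta_pos":[0.0095,0.0238,0],"turn":0},{"delta_pos":[0.0095,0.0238,0],"turn":0},{"delta_pos":[0.0095,0.0238,0],"turn":0}]'|f
```

```text
clock: 13.38
tcp_pos: [505.6, -44.2, 71.6]
ft_force: [-6.0, 9.2, 12.4]
finger_gap: 18.5
clock: 13.88
tcp_pos: [510.1, -50.7, 71.7]
ft_force: [-4.6, 7.3, 10.8]
finger_gap: 18.9
clock: 14.38
tcp_pos: [514.4, -56.5, 71.7]
ft_force: [-4.3, 4.9, 10.5]
finger_gap: 18.7
clock: 14.88
tcp_pos: [518.7, -61.7, 71.7]
ft_force: [-4.0, 5.6, 9.5]
finger_gap: 18.4
```

```bash

python3 -m inch '[{"delta_pos":[0.0104,0.0234,0],"turn":0},{"delta_pos":[0.0104,0.0234,0],"turn":0},{"delta_pos":[0.0104,0.0234,0],"turn":0},{"delta_pos":[0.0104,0.0234,0],"turn":0},{"delta_pos":[0.0104,0.0234,0],"turn":0}]'
python3 - <<'E'
import cv2,numpy as np
from bench import r
a=r.camera("scene")["frame"][160:310,280:420];b=r.camera("side")["frame"][220:370,225:365]
cv2.imwrite("pics/zoom2.png",np.hstack([cv2.resize(i,None,fx=2.85,fy=2.85,interpolation=cv2.INTER_CUBIC) for i in (a,b)]))
E
```

```text
clock: 15.5
tcp_pos: [522.1, -65.6, 71.7]
ee_rot: [0.987, 0.158, -0.002, -0.003]
ft_force: [-5.3, 6.7, 10.6]
finger_gap: 18.9
finger_force: 59.1
```

View pics/zoom2.png

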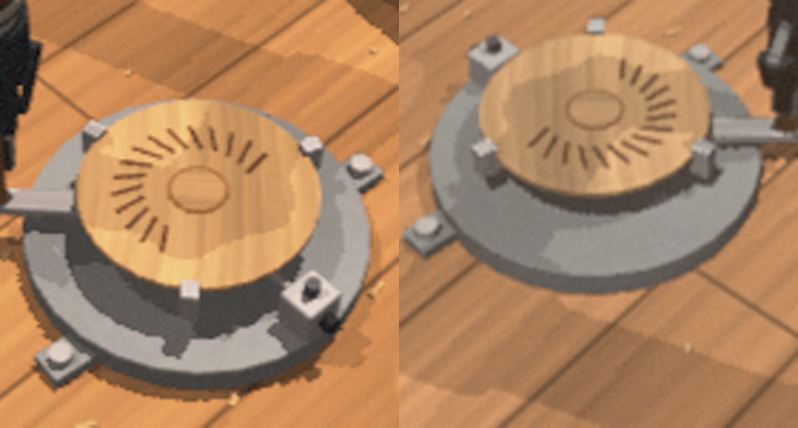

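The plate has turned about 49° and the lever is on the third rest. The tangential force is about 8.5 N, which is the spring alone. I'll let it settle, then hand in.

```bash

python3 -m inch '[{"delta_pos":[0,0,0],"turn":0},{"delta_pos":[0,0,0],"turn":0},{"delta_pos":[0,0,0],"turn":0},{"delta_pos":[0,0,0],"turn":0}]'
python3 -c "
from bench import r
print(r.finish_job())"
```

```text
clock: 16.1
tcp_pos: [522.2, -65.6, 71.7]
ee_rot: [0.987, 0.158, -0.002, -0.003]
ft_force: [-5.2, 5.7, 10.9]
finger_gap: 18.9
finger_force: 59.1
the job is handed in; nothing more can be done
None
```

I advanced the turntable three clicks, each felt as a force peak, and handed the job in at 16 s with the gripper holding the handle steady at about 0.85 rad, within about 0.01 rad of the third click's rest; the mallet and gouges were not touched.

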